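# Weigh the specimen pail on the spring hand scale

### The job

Weigh the closed steel specimen pail: take the yellow-handled spring scale off its blue stand, bring its hook under the peak of the pail's wire handle and draw it up slowly, so that the spring takes up the weight before the pail leaves the bench, until the pail hangs only about a centimetre clear; hold it still there for two seconds so that the scale can be read. Then set the pail gently down where it stood, unhook the scale and hang it back in its stand, the way it was, and let go. Do not load the scale beyond 9 N, drag, tip or touch the pail by hand, hoist it high, or disturb the other things.

Things in the scene. Friction and masses are not known exactly. Their poses are not given: they have to be found in the camera images.
- scale_grip (a point): Spring hand scale: middle of its yellow grip, 44 (x) x 34 (y) x 46 mm (upright), to be gripped from above across the 34 mm. The grip stands on a black flange 44 x 48 x 8 mm, its underside 32 mm below this point; a clear tube, 20 mm across, hangs 70 mm below the flange, then the steel hook. It hangs upright in the stand's fork by the flange. Axes: z up, x the way the hook opens.
- hook_seat (a point): Inside bottom of the scale's J-hook (5 mm wire), straight below scale_grip by 156 mm when unloaded. Lowest point of the hook 5 mm lower. The shank, at x = -16 mm, rises 35 mm above this point, then bends back to the tube's axis. x, z axes as the scale's; the hook cannot turn or swing.
- hook_tip (a point): Tip of the hook, on the scale's x axis side: 18 mm to +x of hook_seat, its top 16 mm above hook_seat. The hook's mouth is open to +x for 20 mm above the tip: move the hook towards its +x to let a wire in over the tip, then raise it.
- scale: The same scale (140 g in all); origin at the centre of the flange's underside. The hook slides straight down out of the tube against a damped spring, 110 N/m (1 mm for every 0.11 N), by 78 mm at most; unloaded it is all the way in but for 2 mm, so pushing it upward is stiff.
- pail: Closed steel pail with blue lid, 94 mm across, 54 mm to the lid's top; origin at the centre of its underside, z up. It stands on the bench; weight unknown, 0.25 to 0.6 kg. Its stiff wire handle (6 mm thick, fixed upright, joined to the sides) lies in its y-z plane and rises to a peak over the middle; the hook goes under it along the pail's x axis, from either side.
- bail_top (a point): Centre of the wire at the peak of the pail's handle, 108 mm above the pail's underside, over its middle. From the peak the wire falls at 45 degrees for 11 mm to each side (y), then more gently. Axes as the pail's.
- stand: Blue stand, fixed to the bench: base 150 x 100 mm, a post 58 mm to +x and a black fork open to -x, 155 mm high at the top, on which the scale's flange rests; prongs along x, 32 mm apart inside, 50 mm outside. Origin on the bench straight below the scale's place. The scale lifts straight up out of the fork and goes back straight down, hook and tube between the prongs, x axes alike.
- vial: Bystander, leave alone: small screw-top glass vial with a blue cap, 40 mm across, 85 mm tall; origin at its underside.
- forceps: Bystander, leave alone: steel forceps lying flat on the bench, 133 mm long; origin at its underside.
- wash_bottle: Bystander, leave alone: white plastic wash bottle with a blue cap, 64 mm across, 170 mm tall; origin at its underside.
- petri_dish: Bystander, leave alone: closed glass dish, 90 mm across, 15 mm tall; origin at its underside.
- beaker: Bystander, leave alone: empty glass beaker, 80 mm across, 90 mm tall; origin at its underside.
- packet1: Bystander, leave alone: flat kraft-paper tool packet, 210 x 32 x 14 mm; origin at its underside.
- packet2: Bystander, leave alone: flat kraft-paper tool packet, 210 x 32 x 14 mm; origin at its underside.
Things that resemble listed ones, but are neither listed nor needed, are in the scene too. Of the things that look like the scale, the smaller one is meant.

How it is judged (in metres and radians):
On the way, in this order (a step that is already met when the one before it is completed fails the run):
1. the scale is held in the fingers, free of its stand (contact force between scale and stand below 0.1 N and contact force between the fingers and scale above 2 N and distance of scale_grip from where it was at the start of the episode above 0.01 m), for 0.2 s.
2. the hook pulls on the handle with more than 1 N while the pail still stands on the bench (contact force between scale and pail above 1 N and height (world z) of pail below 0.002 m and angle between pail's own z axis and vertical below 0.1 rad), for 0.2 s.
3. the pail hangs still and upright on the hook, its underside 4 to 20 mm above the bench (height (world z) of pail between 0.004 and 0.02 m and angle between pail's own z axis and vertical below 0.15 rad and contact force between scale and pail above 1.5 N and distance between hook_seat and bail_top below 0.012 m and linear speed of pail below 0.03 m/s), for 1 s.
At the end, for the whole second after the job is handed in: The pail stands upright on the bench, off the hook, at rest, within 40 mm of where it stood; the scale hangs at rest and upright (0.08 rad) by its flange in the stand's fork, grip point 182 to 191 mm high, within 12 mm of its place and 0.3 rad of the stand's x axis (height (world z) of pail below 0.002 m and angle between pail's own z axis and vertical below 0.05 rad and linear speed of pail below 0.01 m/s and contact force between scale and pail below 0.05 N and horizontal distance between scale_grip and stand below 0.012 m and z of scale_grip in the frame of stand between 0.182 and 0.191 m and angle between scale's own z axis and vertical below 0.08 rad and angle between the x axis of scale and the x axis of stand, either way round below 0.3 rad and linear speed of scale below 0.03 m/s); the robot touches nothing.
It fails at once if the scale is loaded or pressed against the pail with more than 9 N (contact force between scale and pail above 9 N).
It fails at once if the pail is set down or knocked with more than 25 N (contact force between pail and anything else above 25 N).
It fails at once if the pail is hoisted more than 35 mm off the bench, tipped by more than 0.35 rad or moved more than 40 mm from where it stood (height (world z) of pail above 0.035 m or angle between pail's own z axis and vertical above 0.35 rad or distance of pail from where it was at the start of the episode above 0.04 m).
It fails at once if the hand touches the pail with more than 1 N (contact force between any of the fingers, the arm and pail above 1 N).
It fails at once if a bystander is moved more than 20 mm (distance of any of vial, forceps, wash_bottle, petri_dish, beaker, packet1, packet2 from where it was at the start of the episode above 0.02 m).
It also fails if it takes over 72 s, if anything falls off the work surface, if the arm or the gripper's body presses on something with over 40 N, if the wrist force passes 120 N, or if a joint passes its speed limit or range.

### The arm

A 6-joint arm with a two-finger parallel gripper is mounted at the origin on the work surface. World frame = base frame: x ahead of the robot, y to its left, z up, the work surface at z = 0. Lengths are in m, angles in degrees, forces in N, time in s.
With the tool pointing down it reaches from about 0.3 to 0.85 m from the base axis. Payload 5.4 kg.
Tool frame: the origin (TCP) lies at the very end of the fingers, on their centre line; the grasp point (between the pads) lies 19 mm behind it (grasp_offset is the distance from the TCP to the grasp point, in m); y points along the fingers, z is the direction in which the jaws open and shut, and the axes are right-handed (so a half turn about y gives the same grasp; the last joint's range is limited). The gripper opens to 85 mm and grips with 20 to 120 N. Pads are 22 mm wide; open, the fingers measure 114 mm over their backs; the gripper's body (76 mm by 85 mm) begins 54 mm behind the grasp point. The pads swing forward as they close: fully open they stand 13 mm farther back than shut.
Start: joints at [58.035, 9.076, 91.501, -0, 79.423, -12.038], TCP at [0.196, 0.541, 0.231] pointing down, gripper open.
Joint ranges: [-166.64, 166.64], [-54.1, 131.32], [10.49, 154.53], [-73.88, 253.88], [9.74, 151.15], [-171.62, 171.62]. Speed limits (degrees/s): [147.25, 147.25, 180, 180, 180, 180].

### API

Orientations are given as a 3x3 rotation matrix whose columns are the frame's x, y, z axes.
In Python, from plant import * gives the robot as it stands.
- The arm moves only by the tool step_arm, never from a script. Its arguments are lists of equal length, an entry for each row: "xyz": the shift along the tool's x, y, z in m, a list of three; "delta_rot": the turn, a rotation vector about the tool's x, y, z in degrees, a list of three. In form: {"xyz": [[tx, ty, tz], ...], "delta_rot": [[wx, wy, wz], ...]}. A call has exactly 8 rows; each row shifts and turns the pose as measured when the row begins, along the tool's axes as they then stand; what a row does not reach is not made up. A row lasts 1/10 s, in which the tool goes at most 50 mm and 8.59 degrees, less where a joint would pass 70% of its speed; a pose out of reach is approached as far as the arm can. A call is refused whole if a number of a shift passes 0.05 or a number of a turn 8.59, either way. A call with a gripper value outside its range is refused whole. "hand" is the finger opening in m, from 0 to 0.0854, set as the call begins (left out, the last holds). The fingers move at their own pace and stop on an object; "newtons" is the grip in N (left out, the last holds). Time passes only in rows, so rows that do not move let the fingers close, or fill a call up. It gives the time, the measured TCP pose, the force and the opening at its end, in the units of the state.
- sense(): the state, without advancing time (a new reading comes with each control period).
- grab_frame(name): name is "side" or "top"; returns a dict with "frame" (400x640x3 uint8, blue, green, red), "intrinsics" (3x3 intrinsics, pixels), "dist" ([k1, k2, p1, p2, k3] as OpenCV has them; the pictures are not rectified), "R" (3x3) and "t" (3): a world point X has camera coordinates R X + t. Camera axes: x right, y down, z forward; pixel columns grow to the right and rows downward; lengths in m; the calibration is good to about 2 mm. A picture is of the moment at which its call begins. There is no depth.
- close_job(): hands the job in, once; it reports no verdict.
The state is a dict: "t": time; "qpos": joint angles; "dq": joint speeds; "effort": joint torques, N m; "eef_pos": TCP position; "eef_rot": TCP orientation; "wrist_force": force on the tool from outside, world axes, zero at the start; "ft_torque": the same for the moment, N m; "gripper_width": opening from 0.0 (shut) to 1.0 (fully open).
Only numpy, scipy, OpenCV 4.12 (cv2) and the standard library are available. Lean on these libraries where they do the work, as an engineer would, in place of code of your own. Each camera call takes 0.05 s, during which the arm holds its last target. There are 200 camera calls.

## Working session

There is one attempt and no reset: what is moved stays moved. The work goes in short steps, Python scripts to look and compute and a tool call to move; the robot and the scene stay as the last step left them, time stands still between calls to the robot, and variables do not carry over. Pictures are saved under pics/ and viewed, on a budget of 10 in all, crops included, one or two more only if the job needs it, and the job is handed in when it is done.

Besides the shell and the picture viewer there is one more tool, called as name(argument=value, ...) on one line, values as JSON. step_arm: Moves the arm, as the interface text tells. Its arguments: {"type":"object","properties":{"xyz":{"type":"array"},"delta_rot":{"type":"array"},"hand":{"type":"number"},"newtons":{"type":"number"}},"required":["xyz","delta_rot"]}

```bash
mkdir -p pics; ls
cat > h.py <<'E'
from plant import *
import numpy as np, cv2, pickle
def cam(n,save=None):
    f=grab_frame(n)
    if save: cv2.imwrite(f'pics/{save}.png',f['frame'])
    pickle.dump({k:v for k,v in f.items()},open(f'pics/{save or n}.pkl','wb'))
    return f
def ray(f,uv):
    p=cv2.undistortPoints(np.array([[uv]],float),np.array(f['intrinsics']),np.array(f['dist'])).ravel()
    R=np.array(f['R']);t=np.array(f['t'])
    d=R.T@np.array([p[0],p[1],1]);return -R.T@t,d/np.linalg.norm(d)
def tri(*fu):
    A=np.zeros((3,3));b=np.zeros(3);rs=[ray(f,u) for f,u in fu]
    for c,d in rs:
        M=np.eye(3)-np.outer(d,d);A+=M;b+=M@c
    X=np.linalg.solve(A,b)
    return X,[np.linalg.norm((np.eye(3)-np.outer(d,d))@(X-c)) for c,d in rs]
def atz(f,uv,z):
    c,d=ray(f,uv);return c+d*(z-c[2])/d[2]
def proj(f,X):
    p,_=cv2.projectPoints(np.array([X],float),cv2.Rodrigues(np.array(f['R'],float))[0],np.array(f['t'],float),np.array(f['intrinsics']),np.array(f['dist']));return p.ravel()
def load(n): return pickle.load(open(f'pics/{n}.pkl','rb'))
E
python3 - <<'E'
from h import *
for n in ('side','top'):
    f=cam(n,n+'0'); print(n,f['intrinsics'],f['dist'],'C',-np.array(f['R']).T@np.array(f['t']),np.array(f['R'])[2])
s=sense();print(s)
E
```

```text
pics
side [[411.37070197   0.         315.4512289 ]
 [  0.         411.37070197 198.99752535]
 [  0.           0.           1.        ]] [-0.0126319  0.         0.         0.         0.       ] C [0.48313926 1.18215766 0.85819777] [ 0.08784632 -0.85062931 -0.51837515]
top [[437.77457759   0.         316.03181472]
 [  0.         437.77457759 205.1673546 ]
 [  0.           0.           1.        ]] [0.03717674 0.         0.         0.         0.        ] C [5.00330631e-01 4.04321321e-04 1.48156426e+00] [ 6.75386502e-02  5.14100418e-04 -9.97716526e-01]
{'t': 0.1, 'qpos': array([ 5.80359835e+01,  9.10977962e+00,  9.15642736e+01, -1.34442260e-03,
        7.94217862e+01, -1.20366781e+01]), 'dq': array([ 0.031585  , -0.03882097, -0.14038688, -0.01352185,  0.14956188,
        0.01874335]), 'effort': array([ 7.64866945e-05, -3.96992934e+01, -3.32336533e+01, -1.59671954e-04,
        4.23222678e-03, -2.74070788e-05]), 'eef_pos': array([0.1957051 , 0.54010701, 0.23041407]), 'eef_rot': array([[ 9.40126943e-01, -8.65943527e-04,  3.40823387e-01],
       [-3.40824331e-01, -1.43130878e-03,  9.40125910e-01],
       [-3.26272441e-04, -9.99998601e-01, -1.64074657e-03]]), 'wrist_force': array([ 0.31294572, -0.47536028, -0.3583276 ]), 'ft_torque': array([ 0.06016437, -0.00369516, -0.05950747]), 'gripper_width': 1.0027173523157242}
```

View pics/side0.png

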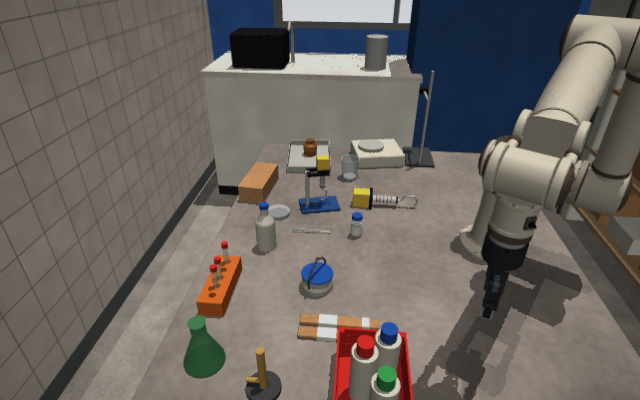

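View pics/top0.png

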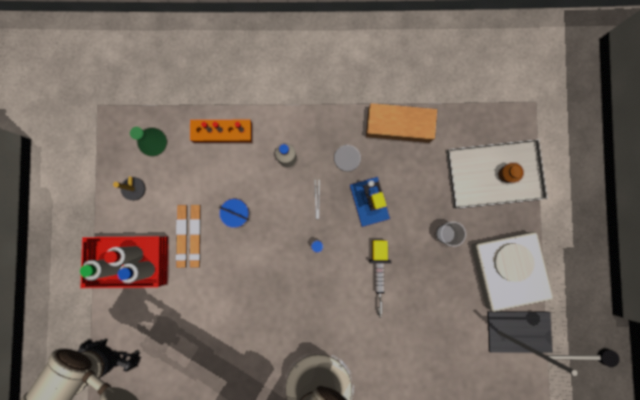

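The side view shows the scale in its stand at about (318,180), the pail at (317,277) and the larger decoy scale lying at (385,199). In the top view the scale is at (375,200) and the pail at (234,212). Next I'll enlarge these in one montage.

Run:
```python
from h import *
s=load('side0')['frame'];t=load('top0')['frame']
def c(f,x,y,w=50,h=37,k=8):return cv2.resize(f[y:y+h,x:x+w],(400,296),interpolation=cv2.INTER_CUBIC)
m=np.vstack([np.hstack([c(s,293,150,80,59),c(t,345,173,67,50)]),np.hstack([c(s,292,252),c(t,209,193)])])
cv2.imwrite('pics/m1.png',m)
```

```text
(no output)
```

View pics/m1.png

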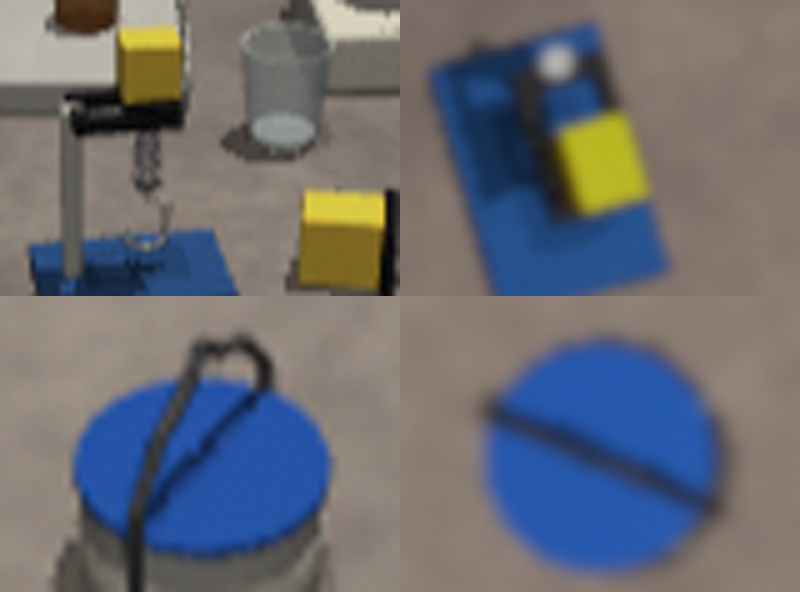

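The montage shows the stand's hook with its shank toward the robot (image right in the side view) and its tip toward the post. The pail's handle peaks at about (222,348) in the crop and runs diagonally from (490,410) to (715,508) in the top crop. Next I'll compute the positions.

Run:
```python
from h import *
s=load('side0');t=load('top0')
def cv(p,o,k):return ((p[0]+.5)/k[0]-.5+o[0],(p[1]+.5)/k[1]-.5+o[1])
S1=lambda x,y:cv((x,y),(293,150),(5,5.017))
T1=lambda x,y:cv((x-400,y),(345,173),(400/67,5.92))
S2=lambda x,y:cv((x,y-296),(292,252),(8,8))
T2=lambda x,y:cv((x-400,y-296),(209,193),(8,8))
X,r=tri((s,S2(202,466)),(t,T2(602,457)));print('lid',X,r)
print('lid z54',atz(s,S2(202,466),.054),atz(t,T2(602,457),.054))
def blob(f,lo,hi,box):
    h=cv2.cvtColor(f['frame'],cv2.COLOR_BGR2HSV);m=cv2.inRange(h,lo,hi);k=np.zeros_like(m);x,y,w,hh=box;k[y:y+hh,x:x+w]=m[y:y+hh,x:x+w]
    c=max(cv2.findContours(k,cv2.RETR_EXTERNAL,cv2.CHAIN_APPROX_NONE)[0],key=cv2.contourArea)
    return c
c=blob(t,(100,120,60),(125,255,255),(209,190,50,45));print('lid top',cv2.fitEllipse(cv2.convexHull(c)),cv2.minEnclosingCircle(c))
c=blob(s,(100,120,60),(125,255,255),(292,255,50,40));print('lid side',cv2.fitEllipse(cv2.convexHull(c)))
c=blob(t,(22,120,100),(35,255,255),(360,185,40,30));print('grip top',cv2.minAreaRect(c))
c=blob(t,(100,100,40),(125,255,255),(345,170,50,60));print('base top',cv2.minAreaRect(c))
for n in [((430,70),(597,22)),((597,22),(668,270))]:
    a,b=[atz(t,T1(*p),.01) for p in n];d=b-a;print('base edge',a,b,np.hypot(*d[:2]),np.degrees(np.arctan2(d[1],d[0])))
for n in [((555,128),(632,110)),((632,110),(650,195))]:
    a,b=[atz(t,T1(*p),.21) for p in n];d=b-a;print('grip edge',a,b,np.hypot(*d[:2]),np.degrees(np.arctan2(d[1],d[0])))
# grip front top corners in side
for p in [(118,30),(178,27),(118,48),(182,42),(120,103),(182,97)]: print('grip side',p,atz(s,S1(*p),.21))
pc,_=X,r
a,b=[atz(t,T2(*p),.05) for p in [(490,410),(715,508)]];d=b-a;print('bail',a,b,np.hypot(*d[:2]),np.degrees(np.arctan2(d[1],d[0])))
for q in [(205,345),(222,350),(240,340)]: print('peak at z.108',q,atz(s,S2(*q),.108))
```

```text
lid [0.57345024 0.27005668 0.05025235] [np.float64(0.0008036776773391854), np.float64(0.0008036776773392676)]
lid z54 [0.57222832 0.27430577 0.054     ] [0.5740606  0.26939558 0.054     ]
lid top ((233.68287658691406, 212.72801208496094), (27.69209098815918, 28.068775177001953), 119.93455505371094) ((233.6836700439453, 212.61990356445312), 14.09506893157959)
lid side ((320.505126953125, 273.77001953125), (20.574010848999023, 24.57546615600586), 57.18687057495117)
grip top ((378.5, 199.99998474121094), (14.862703323364258, 12.332881927490234), 71.56504821777344)
base top ((369.3088684082031, 201.35032653808594), (43.51004409790039, 28.724533081054688), 73.61045837402344)
base edge [ 0.66953521 -0.11271688  0.01      ] [ 0.69646148 -0.20752218  0.01      ] 0.09855489463851067 -74.14457817995562
base edge [ 0.69646148 -0.20752218  0.01      ] [ 0.55456659 -0.2451987   0.01      ] 0.14681171209927268 -165.12971206809533
grip edge [ 0.61743128 -0.15799617  0.21      ] [ 0.62608244 -0.19565939  0.21      ] 0.03864402126884979 -77.06368277788893
grip edge [ 0.62608244 -0.19565939  0.21      ] [ 0.58409165 -0.20372235  0.21      ] 0.04275789941220948 -169.1305178126891
grip side (118, 30) [ 0.62242216 -0.18845062  0.21      ]
grip side (178, 27) [ 0.57890876 -0.19846482  0.21      ]
grip side (118, 48) [ 0.61930404 -0.15828125  0.21      ]
grip side (182, 42) [ 0.57402583 -0.17335088  0.21      ]
grip side (120, 103) [ 0.60903948 -0.07234341  0.21      ]
grip side (182, 97) [ 0.56734485 -0.08601981  0.21      ]
bail [0.5938061  0.31595681 0.05      ] [0.55311324 0.22394929 0.05      ] 0.10060464164298581 -113.85872803731657
peak at z.108 (205, 345) [0.57170057 0.27131365 0.108     ]
peak at z.108 (222, 350) [0.56541495 0.27342531 0.108     ]
peak at z.108 (240, 340) [0.55956587 0.2671972  0.108     ]
```

```bash
cat >> h.py <<'E'
def goal(p,yaw):
    """remaining tool-frame shift and turn to TCP p with tool y down, tool z at world yaw (deg)"""
    from scipy.spatial.transform import Rotation as Ro
    s=sense();R=np.array(s['eef_rot']);y=np.radians(yaw)
    z=np.array([np.cos(y),np.sin(y),0]);yy=np.array([0,0,-1.]);G=np.c_[np.cross(yy,z),yy,z]
    print('t',round(s['t'],2),'tcp',np.round(s['eef_pos'],4),'yaw',round(np.degrees(np.arctan2(R[1,2],R[0,2])),2),'F',np.round(s['wrist_force'],2),'w',round(s['gripper_width'],3))
    print(' shift tool',np.round(R.T@(np.array(p)-s['eef_pos']),4),'rot tool',np.round(np.degrees(Ro.from_matrix(R.T@G).as_rotvec()),2))
E
python3 - <<'E'
from h import *
s=load('side0');t=load('top0')
c=np.array([.573,.271]);a=np.radians(66);u=np.array([np.cos(a),np.sin(a)])
P=lambda v,z:np.r_[c+u*v,z]
for v,z in [(0,.108),(.011,.097),(-.011,.097),(.05,.05),(-.05,.05)]:
    A=proj(s,P(v,z));B=proj(t,P(v,z))
    print(v,z,'side crop',((A[0]+.5-292)*8,(A[1]+.5-252)*8+296),'top crop',((B[0]+.5-209)*8+400,(B[1]+.5-193)*8+296))
# grip box model
c=np.array([.600,-.180]);a=np.radians(15.2);ux=np.array([np.cos(a),np.sin(a)]);uy=np.array([-ux[1],ux[0]])
for z in(.21,.164):
  for sx,sy in [(1,1),(-1,1),(-1,-1),(1,-1)]:
    X=np.r_[c+ux*.022*sx+uy*.017*sy,z];A=proj(s,X);B=proj(t,X)
    print(z,sx,sy,'side',np.round(((A[0]+.5-293)*5,(A[1]+.5-150)*5.017)),'top',np.round(((B[0]+.5-345)*5.97+400,(B[1]+.5-173)*5.92)))
goal([.6,-.18,.3],105.2)
E
```

```text
0 0.108 side crop (np.float64(201.9589575466639), np.float64(344.6882823079777)) top crop (np.float64(572.4171989661381), np.float64(453.29182521956386))
0.011 0.097 side crop (np.float64(186.42732653945905), np.float64(385.9729967567396)) top crop (np.float64(552.4979071285002), np.float64(443.5878689969668))
-0.011 0.097 side crop (np.float64(217.01230129703708), np.float64(351.6397673648289)) top crop (np.float64(603.3112239956563), np.float64(465.8688149511604))
0.05 0.05 side crop (np.float64(131.0027615986819), np.float64(550.654643583538)) top crop (np.float64(488.7220986209559), np.float64(411.65624790844026))
-0.05 0.05 side crop (np.float64(267.3451874948187), np.float64(391.5114160071489)) top crop (np.float64(712.1268080724658), np.float64(509.62381022276304))
0.21 1 1 side [122.  49.] top [555. 130.]
0.21 -1 1 side [182.  45.] top [580. 216.]
0.21 -1 -1 side [173.  25.] top [647. 197.]
0.21 1 -1 side [114.  29.] top [622. 111.]
0.164 1 1 side [122. 106.] top [544. 138.]
0.164 -1 1 side [180. 102.] top [568. 221.]
0.164 -1 -1 side [172.  81.] top [633. 203.]
0.164 1 -1 side [114.  85.] top [609. 120.]
t 0.1 tcp [0.1957 0.5401 0.2304] yaw 70.07 F [ 0.31 -0.48 -0.36] w 1.003
 shift tool [ 0.6255 -0.0689 -0.5393] rot tool [  0.09 -35.13  -0.05]
```

step_arm(xyz=[[0,-0.015,0],[0,-0.015,0],[0,-0.015,0],[0,-0.015,0],[0,-0.015,0],[0,-0.015,0],[0,-0.01,0],[0,0,0]], delta_rot=[[0,-5,0],[0,-5,0],[0,-5,0],[0,-5,0],[0,-5,0],[0,-5,0],[0,-5,0],[0,0,0]])

```text
t: 0.9
eef_pos: [0.1944, 0.538, 0.3283]
eef_rot: [[0.959, -0.007, -0.284], [0.283, -0.011, 0.959], [-0.01, -1.0, -0.009]]
wrist_force: [-0.2, 0.0, -1.0]
gripper_width: 1.001
```

```bash
python3 -c "
from h import *
goal([.6005,-.181,.3],105.2)"
```

```text
t 0.9 tcp [0.1944 0.538  0.3283] yaw 106.47 F [-0.15  0.02 -0.97] w 1.001
 shift tool [ 0.1859  0.0336 -0.8043] rot tool [ 0.52  1.27 -0.57]
```

step_arm(xyz=[[0.01,0,-0.04],[0.01,0,-0.045],[0.01,0,-0.045],[0.01,0,-0.045],[0.01,0,-0.045],[0.01,0,-0.045],[0.01,0,-0.045],[0.01,0,-0.045]], delta_rot=[[0.5,1.2,-0.5],[0,0,0],[0,0,0],[0,0,0],[0,0,0],[0,0,0],[0,0,0],[0,0,0]])

```text
t: 1.7
eef_pos: [0.3639, 0.2072, 0.3191]
eef_rot: [[0.967, -0.01, -0.255], [0.255, -0.006, 0.967], [-0.011, -1.0, -0.003]]
wrist_force: [2.0, 0.5, 0.3]
gripper_width: 0.998
```

step_arm(xyz=[[0.01,0,-0.045],[0.01,0,-0.045],[0.01,0,-0.045],[0.01,0,-0.045],[0.01,0,-0.045],[0.01,0,-0.045],[0.01,0,-0.03],[0,0,0]], delta_rot=[[0,0,0],[0,0,0],[0,0,0],[0,0,0],[0,0,0],[0,0,0],[0,0,0],[0,0,0]])

```text
t: 2.5
eef_pos: [0.5073, -0.0833, 0.3098]
eef_rot: [[0.973, -0.019, -0.229], [0.229, -0.004, 0.973], [-0.019, -1.0, 0.001]]
wrist_force: [-1.0, 0.5, 0.2]
gripper_width: 0.996
```

```bash
python3 -c "
from h import *
goal([.6005,-.181,.3],105.2)"
```

```text
t 2.5 tcp [ 0.5073 -0.0833  0.3098] yaw 103.22 F [-0.97  0.55  0.16] w 0.996
 shift tool [ 0.0685  0.0083 -0.1165] rot tool [-0.07 -1.98 -1.11]
```

step_arm(xyz=[[0.017,0.002,-0.03],[0.017,0.002,-0.03],[0.017,0.002,-0.03],[0.017,0.002,-0.027],[0,0,0],[0,0,0],[0,0,0],[0,0,0]], delta_rot=[[0,-1,-0.5],[0,-1,-0.6],[0,0,0],[0,0,0],[0,0,0],[0,0,0],[0,0,0],[0,0,0]])

```text
t: 3.3
eef_pos: [0.6008, -0.1758, 0.2931]
eef_rot: [[0.967, -0.012, -0.256], [0.256, 0.01, 0.967], [-0.009, -1.0, 0.013]]
wrist_force: [-0.2, -0.2, 0.1]
gripper_width: 0.997
```

```bash
python3 -c "
from h import *
goal([.6005,-.181,.171],105.2)"
```

```text
t 3.3 tcp [ 0.6008 -0.1758  0.2931] yaw 104.82 F [-0.23 -0.18  0.05] w 0.997
 shift tool [-0.0005  0.1221 -0.0065] rot tool [-0.72 -0.38 -0.49]
```

step_arm(xyz=[[0,0.01,-0.006],[0,0.015,0],[0,0.015,0],[0,0.015,0],[0,0.007,0],[0,0,0],[0,0,0],[0,0,0]], delta_rot=[[-0.7,-0.4,-0.5],[0,0,0],[0,0,0],[0,0,0],[0,0,0],[0,0,0],[0,0,0],[0,0,0]])

```text
t: 4.1
eef_pos: [0.6008, -0.1778, 0.2279]
eef_rot: [[0.964, 0.0, -0.264], [0.264, 0.001, 0.964], [0.001, -1.0, 0.001]]
wrist_force: [-0.3, -0.4, -0.0]
gripper_width: 1.001
```

```bash
cat >> h.py <<'E'
def mont(name,sb,tb):
    """enlarged crops: side box (x,y,w) and top box (x,y,w), 4:5.9 aspect"""
    o=[]
    for n,b in (('side',sb),('top',tb)):
        f=cam(n,name+n)['frame'];x,y,w=b;h=int(w*1.4)
        o.append(cv2.resize(f[y:y+h,x:x+w],(400,560),interpolation=cv2.INTER_CUBIC))
    cv2.imwrite(f'pics/{name}.png',np.hstack(o))
E
python3 -c "
from h import *
goal([.6005,-.181,.171],105.2)
mont('m2',(283,110,80),(345,160,64))"
```

```text
t 4.1 tcp [ 0.6008 -0.1778  0.2279] yaw 105.33 F [-0.35 -0.4  -0.01] w 1.001
 shift tool [-0.0012  0.0569 -0.003 ] rot tool [-0.05  0.13  0.04]
```

View pics/m2.png

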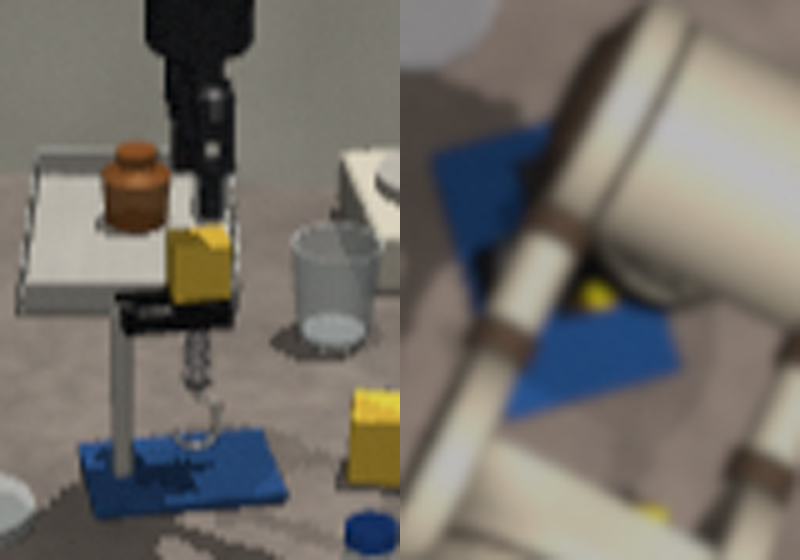

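The side crop shows the near finger at (210,190), directly above the yellow grip (168-232, 228-300). The top view is blocked by the arm. Descending and closing on the grip.

step_arm(xyz=[[-0.001,0.008,-0.003],[0,0.012,0],[0,0.012,0],[0,0.012,0],[0,0.01,0],[0,0.003,0],[0,0,0],[0,0,0]], delta_rot=[[0,0,0],[0,0,0],[0,0,0],[0,0,0],[0,0,0],[0,0,0],[0,0,0],[0,0,0]])

```text
t: 5.0
eef_pos: [0.6005, -0.1813, 0.1654]
eef_rot: [[0.964, -0.0, -0.264], [0.264, 0.001, 0.964], [0.0, -1.0, 0.001]]
wrist_force: [-0.7, 0.5, 0.2]
gripper_width: 1.0
```

```bash
python3 -c "
from h import *
goal([.6005,-.181,.171],105.2)"
```

```text
t 5.0 tcp [ 0.6005 -0.1813  0.1654] yaw 105.31 F [-0.74  0.49  0.24] w 1.0
 shift tool [ 0.0001 -0.0056  0.0003] rot tool [-0.07  0.11  0.02]
```

step_arm(xyz=[[0,-0.005,0],[0,0,0],[0,0,0],[0,0,0],[0,0,0],[0,0,0],[0,0,0],[0,0,0]], delta_rot=[[0,0,0],[0,0,0],[0,0,0],[0,0,0],[0,0,0],[0,0,0],[0,0,0],[0,0,0]])

```text
t: 5.8
eef_pos: [0.6018, -0.182, 0.1735]
eef_rot: [[0.964, 0.004, -0.264], [0.264, -0.001, 0.964], [0.004, -1.0, -0.002]]
wrist_force: [0.9, 1.0, -0.7]
gripper_width: 0.998
```

step_arm(xyz=[[0,0,0],[0,0,0],[0,0,0],[0,0,0],[0,0,0],[0,0,0],[0,0,0],[0,0,0]], delta_rot=[[0,0,0],[0,0,0],[0,0,0],[0,0,0],[0,0,0],[0,0,0],[0,0,0],[0,0,0]], hand=0.025, newtons=50)

```text
t: 6.6
eef_pos: [0.6018, -0.1819, 0.1734]
eef_rot: [[0.964, 0.004, -0.264], [0.264, -0.001, 0.964], [0.004, -1.0, -0.002]]
wrist_force: [0.0, -0.2, -0.1]
gripper_width: 0.393
```

```bash
python3 -c "
from h import *
goal([.6005,-.181,.171],105.2)"
```

```text
t 6.6 tcp [ 0.6018 -0.1819  0.1734] yaw 105.32 F [ 0.03 -0.21 -0.13] w 0.393
 shift tool [-0.0011  0.0024  0.0012] rot tool [0.09 0.12 0.21]
```

step_arm(xyz=[[0,-0.01,0],[0,-0.02,0],[0,-0.02,0],[0,-0.02,0],[0,-0.02,0],[0,-0.02,0],[0,-0.02,0],[0,-0.02,0]], delta_rot=[[0,0,0],[0,0,0],[0,0,0],[0,0,0],[0,0,0],[0,0,0],[0,0,0],[0,0,0]])

```text
t: 7.4
eef_pos: [0.5987, -0.1805, 0.3271]
eef_rot: [[0.964, -0.005, -0.264], [0.264, 0.004, 0.964], [-0.004, -1.0, 0.005]]
wrist_force: [-0.6, 0.1, -0.7]
gripper_width: 0.39
```

```bash
python3 -c "
from h import *
goal([.6018,-.1819,.345],105.2)"
```

```text
t 7.4 tcp [ 0.5987 -0.1805  0.3271] yaw 105.32 F [-0.63  0.07 -0.66] w 0.39
 shift tool [ 0.0026 -0.0179 -0.0021] rot tool [-0.29  0.12 -0.23]
```

step_arm(xyz=[[0,-0.005,0],[0,-0.005,0],[0,-0.005,0],[0,0,0],[0,0,0],[0,0,0],[0,0,0],[0,0,0]], delta_rot=[[0,5.6,0],[0,5.6,0],[0,5.6,0],[0,5.6,0],[0,5.6,0],[0,5.6,0],[0,5.6,0],[0,0,0]])

```text
t: 8.2
eef_pos: [0.5993, -0.181, 0.3528]
eef_rot: [[0.903, 0.004, 0.43], [-0.43, -0.001, 0.903], [0.004, -1.0, 0.0]]
wrist_force: [0.6, -1.3, -2.3]
gripper_width: 0.396
```

```bash
python3 -c "
from h import *
goal([.518,.295,.335],66)"
```

```text
t 8.2 tcp [ 0.5993 -0.181   0.3528] yaw 64.55 F [ 0.57 -1.32 -2.27] w 0.396
 shift tool [-0.278   0.0168  0.3949] rot tool [-0.02 -1.45  0.24]
```

step_arm(xyz=[[-0.01,0,0.014],[-0.02,0.001,0.028],[-0.024,0.001,0.034],[-0.024,0.001,0.034],[-0.024,0.001,0.034],[-0.024,0.001,0.034],[-0.024,0.001,0.034],[-0.024,0.001,0.034]], delta_rot=[[0,-1.4,0],[0,0,0],[0,0,0],[0,0,0],[0,0,0],[0,0,0],[0,0,0],[0,0,0]])

```text
t: 9.0
eef_pos: [0.5329, 0.1254, 0.346]
eef_rot: [[0.921, 0.005, 0.39], [-0.391, 0.0, 0.921], [0.004, -1.0, 0.002]]
wrist_force: [1.2, 0.4, -1.8]
gripper_width: 0.388
```

```bash
python3 -c "
from h import *
goal([.518,.295,.335],66)"
```

```text
t 9.0 tcp [0.5329 0.1254 0.346 ] yaw 67.01 F [ 1.2   0.43 -1.81] w 0.388
 shift tool [-0.08    0.011   0.1503] rot tool [-0.12  1.01  0.24]
```

step_arm(xyz=[[-0.02,0.002,0.034],[-0.018,0.002,0.032],[-0.016,0.002,0.03],[-0.012,0.002,0.025],[-0.006,0.001,0.012],[0,0,0],[0,0,0],[0,0,0]], delta_rot=[[0,1,0],[0,0,0],[0,0,0],[0,0,0],[0,0,0],[0,0,0],[0,0,0],[0,0,0]])

```text
t: 9.8
eef_pos: [0.511, 0.2895, 0.3392]
eef_rot: [[0.924, 0.005, 0.381], [-0.381, 0.002, 0.924], [0.004, -1.0, 0.004]]
wrist_force: [-0.5, -0.9, -1.1]
gripper_width: 0.393
```

```bash
python3 -c "
from h import *
goal([.518,.295,.2214],66)"
```

```text
t 9.8 tcp [0.511  0.2895 0.3392] yaw 67.59 F [-0.45 -0.87 -1.06] w 0.393
 shift tool [0.0039 0.1178 0.0073] rot tool [-0.23  1.59  0.22]
```

step_arm(xyz=[[0.001,0.015,0.003],[0,0.018,0.002],[0,0.018,0.001],[0,0.018,0],[0,0.018,0],[0,0.015,0],[0,0.01,0],[0,0,0]], delta_rot=[[-0.2,0.8,0.2],[0,0.8,0],[0,0,0],[0,0,0],[0,0,0],[0,0,0],[0,0,0],[0,0,0]])

```text
t: 10.6
eef_pos: [0.5164, 0.2866, 0.2163]
eef_rot: [[0.907, -0.004, 0.422], [-0.422, -0.003, 0.907], [-0.002, -1.0, -0.005]]
wrist_force: [-0.4, 0.8, -1.2]
gripper_width: 0.39
```

```bash
python3 -c "
from h import *
goal([.518,.295,.2214],66)
mont('m3',(260,190,90),(209,170,64))"
```

```text
t 10.6 tcp [0.5164 0.2866 0.2163] yaw 65.06 F [-0.43  0.78 -1.15] w 0.39
 shift tool [-0.0022 -0.0051  0.0083] rot tool [ 0.26 -0.94 -0.13]
```

View pics/m3.png

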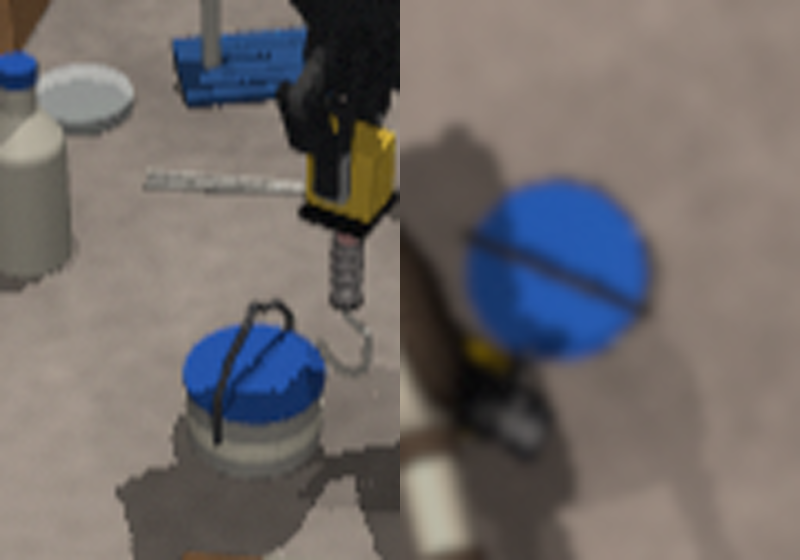

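The side crop shows the scale upright in the fingers, with the hook bottom at (345,370) beside the pail and open toward the handle, whose peak is at (262,303). Checking that against projections.

Run:
```python
from h import *
s=load('m3side');k=400/90;k2=560/126
st=sense();p=np.array(st['eef_pos']);R=np.array(st['eef_rot'])
def crop(X):
    A=proj(s,X);return np.round(((A[0]+.5-260)*k,(A[1]+.5-190)*k2))
hx=R[:,0];hz=np.array([0,0,1])
g=p+hz*.0136
for n,(a,b) in dict(bottom=(0,-.1585),shank_mid=(-.016,-.135),shank_top=(-.016,-.121),tip=(.018,-.142),flange_bot=(0,-.032),tubeend=(0,-.102)).items(): print(n,crop(g+hx*a+hz*b))
print('peak',crop([.573,.271,.108]))
# along/lateral distances seat->peak
d=np.array([.573,.271,.108-.003])-(g-hz*.156);c=np.cos(np.radians(-24));sn=np.sin(np.radians(-24))
print('along',d[0]*c+d[1]*sn,'lat',-d[0]*sn+d[1]*c,'dz',d[2])
```

```text
bottom [338. 366.]
shank_mid [361. 347.]
shank_top [362. 330.]
tip [314. 337.]
flange_bot [344. 207.]
tubeend [340. 298.]
peak [254. 303.]
along 0.05732737056996524 lat 0.007831857805351833 dz 0.028868212834643567
```

step_arm(xyz=[[-0.001,-0.003,0.004],[0,-0.003,0.004],[0,0,0],[0,0,0],[0,0,0],[0,0,0],[0,0,0],[0,0,0]], delta_rot=[[0.2,-0.9,-0.1],[0,0,0],[0,0,0],[0,0,0],[0,0,0],[0,0,0],[0,0,0],[0,0,0]])

```text
t: 11.5
eef_pos: [0.5223, 0.2964, 0.2296]
eef_rot: [[0.914, 0.01, 0.406], [-0.406, 0.003, 0.914], [0.008, -1.0, 0.007]]
wrist_force: [1.1, -0.5, -1.4]
gripper_width: 0.389
```

```bash
python3 -c "
from h import *
goal([.5746,.2695,.2225],66)"
```

```text
t 11.5 tcp [0.5223 0.2964 0.2296] yaw 66.07 F [ 1.13 -0.51 -1.35] w 0.389
 shift tool [ 0.0587  0.0075 -0.0034] rot tool [-0.4   0.07  0.46]
```

step_arm(xyz=[[0,0.005,-0.002],[0,0,0],[0,0,0],[0,0,0],[0.008,0,0],[0.008,0,0],[0,0,0],[0,0,0]], delta_rot=[[-0.3,0,0.3],[0,0,0],[0,0,0],[0,0,0],[0,0,0],[0,0,0],[0,0,0],[0,0,0]])

```text
t: 12.3
eef_pos: [0.5376, 0.2869, 0.2237]
eef_rot: [[0.914, 0.002, 0.406], [-0.406, -0.0, 0.914], [0.002, -1.0, 0.001]]
wrist_force: [0.1, 0.6, -2.2]
gripper_width: 0.392
```

```bash
python3 -c "
from h import *
goal([.5746,.2695,.2225],66)"
```

```text
t 12.3 tcp [0.5376 0.2869 0.2237] yaw 66.04 F [ 0.07  0.58 -2.17] w 0.392
 shift tool [ 0.0409  0.0012 -0.0009] rot tool [-0.04  0.04  0.11]
```

step_arm(xyz=[[0.005,0.001,-0.001],[0.006,0,0],[0.006,0,0],[0.006,0,0],[0.005,0,0],[0.003,0,0],[0,0,0],[0,0,0]], delta_rot=[[0,0,0],[0,0,0],[0,0,0],[0,0,0],[0,0,0],[0,0,0],[0,0,0],[0,0,0]])

```text
t: 13.1
eef_pos: [0.5684, 0.2719, 0.2225]
eef_rot: [[0.914, 0.002, 0.407], [-0.407, -0.0, 0.914], [0.002, -1.0, 0.001]]
wrist_force: [0.5, -0.6, -0.9]
gripper_width: 0.389
```

```bash
python3 -c "
from h import *
goal([.5746,.2695,.2225],66)"
```

```text
t 13.1 tcp [0.5684 0.2719 0.2225] yaw 66.01 F [ 0.48 -0.63 -0.94] w 0.389
 shift tool [0.0067 0.     0.0003] rot tool [-0.04  0.01  0.11]
```

step_arm(xyz=[[0.003,0,0],[0.002,0,0],[0,0,0],[0,0,0],[0,0,0],[0,0,0],[0,0,0],[0,0,0]], delta_rot=[[0,0,0],[0,0,0],[0,0,0],[0,0,0],[0,0,0],[0,0,0],[0,0,0],[0,0,0]])

```text
t: 13.9
eef_pos: [0.5727, 0.2702, 0.2226]
eef_rot: [[0.914, 0.002, 0.406], [-0.406, -0.0, 0.914], [0.002, -1.0, 0.001]]
wrist_force: [-1.5, -0.6, -1.1]
gripper_width: 0.392
```

Run:
```python
from h import *
goal([.5746,.2695,.2225],66)
f=cam('side','m4side')['frame']
cv2.imwrite('pics/m4.png',cv2.resize(f[215:300,285:365],(640,680)[:1]+(600,),interpolation=cv2.INTER_CUBIC))
```

```text
t 13.9 tcp [0.5727 0.2702 0.2226] yaw 66.06 F [-1.52 -0.65 -1.07] w 0.392
 shift tool [0.002  0.0001 0.0001] rot tool [-0.04  0.06  0.1 ]
```

View pics/m4.png

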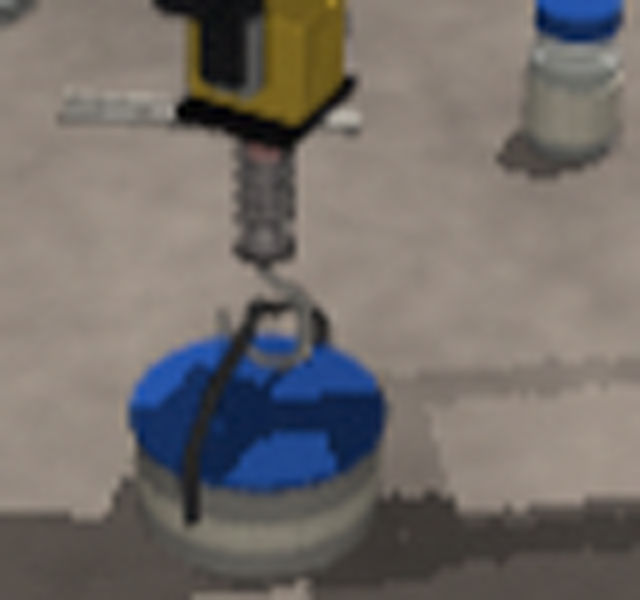

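The tip is visible at (222,315) on the far side of the wire and the shank at (310,330) on the near side, so the wire sits inside the hook's mouth. Drawing up slowly.

step_arm(xyz=[[0.001,-0.003,0],[0,-0.003,0],[0,-0.003,0],[0,-0.003,0],[0,-0.003,0],[0,-0.002,0],[0,0,0],[0,0,0]], delta_rot=[[0,0,0],[0,0,0],[0,0,0],[0,0,0],[0,0,0],[0,0,0],[0,0,0],[0,0,0]])

```text
t: 14.75
eef_pos: [0.574, 0.2699, 0.2419]
eef_rot: [[0.914, 0.003, 0.406], [-0.406, 0.0, 0.914], [0.003, -1.0, 0.001]]
wrist_force: [0.1, -0.5, -1.7]
gripper_width: 0.39
```

```bash
python3 -c "
from h import *
goal([.574,.2697,.25],66)"
```

```text
t 14.75 tcp [0.574  0.2699 0.2419] yaw 66.06 F [ 0.06 -0.47 -1.68] w 0.39
 shift tool [ 0.0001 -0.0081 -0.0001] rot tool [-0.08  0.06  0.15]
```

step_arm(xyz=[[0,-0.003,0],[0,-0.003,0],[0,-0.003,0],[0,-0.003,0],[0,-0.003,0],[0,-0.003,0],[0,-0.002,0],[0,0,0]], delta_rot=[[0,0,0],[0,0,0],[0,0,0],[0,0,0],[0,0,0],[0,0,0],[0,0,0],[0,0,0]])

```text
t: 15.55
eef_pos: [0.5735, 0.27, 0.2624]
eef_rot: [[0.914, 0.001, 0.406], [-0.406, 0.0, 0.914], [0.001, -1.0, 0.001]]
wrist_force: [0.3, 0.1, -3.5]
gripper_width: 0.393
```

```bash
python3 -c "
from h import *
goal([.574,.2697,.265],66)"
```

```text
t 15.55 tcp [0.5735 0.27   0.2624] yaw 66.06 F [ 0.33  0.14 -3.54] w 0.393
 shift tool [ 0.0006 -0.0026 -0.0001] rot tool [-0.05  0.06  0.07]
```

step_arm(xyz=[[0,0,0],[0,0,0],[0,-0.002,0],[0,-0.002,0],[0,-0.002,0],[0,-0.001,0],[0,0,0],[0,0,0]], delta_rot=[[0,0,0],[0,0,0],[0,0,0],[0,0,0],[0,0,0],[0,0,0],[0,0,0],[0,0,0]])

```text
t: 16.35
eef_pos: [0.5728, 0.2697, 0.2687]
eef_rot: [[0.914, -0.001, 0.406], [-0.406, -0.001, 0.914], [-0.001, -1.0, -0.001]]
wrist_force: [0.5, 0.2, -3.6]
gripper_width: 0.39
```

```bash
python3 -c "
from h import *
goal([.574,.2697,.28],66)
f=cam('side','m5');cv2.imwrite('pics/m5c.png',f['frame'][215:300,285:365])"
```

```text
t 16.35 tcp [0.5728 0.2697 0.2687] yaw 66.07 F [ 0.54  0.15 -3.58] w 0.39
 shift tool [ 0.0011 -0.0113  0.0005] rot tool [ 0.07  0.07 -0.05]
```

step_arm(xyz=[[0,-0.002,0],[0,-0.002,0],[0,-0.002,0],[0,-0.001,0],[0,0,0],[0,0,0],[0,0,0],[0,0,0]], delta_rot=[[0,0,0],[0,0,0],[0,0,0],[0,0,0],[0,0,0],[0,0,0],[0,0,0],[0,0,0]])

```text
t: 17.2
eef_pos: [0.5725, 0.2695, 0.2758]
eef_rot: [[0.914, -0.002, 0.406], [-0.406, -0.001, 0.914], [-0.002, -1.0, -0.002]]
wrist_force: [0.4, 0.2, -3.9]
gripper_width: 0.39
```

```bash
python3 -c "
from h import *
goal([.574,.2697,.28],66)
a=load('m4side')['frame'];
for n in ('m5','m6'):
    b=load(n)['frame'] if n=='m5' else cam('side','m6')['frame']
    # vertical image shift of lower pail body via template match
    T=a[276:294,303:332];r=cv2.matchTemplate(b[266:300,300:336],T,cv2.TM_CCOEFF_NORMED);_,v,_,l=cv2.minMaxLoc(r);print(n,l[0]+300-303,l[1]+266-276,v)
"
```

```text
t 17.2 tcp [0.5725 0.2695 0.2758] yaw 66.06 F [ 0.43  0.21 -3.91] w 0.39
 shift tool [ 0.0013 -0.0042  0.0008] rot tool [ 0.11  0.06 -0.1 ]
m5 0 -1 0.9268178939819336
m6 1 -2 0.9490535259246826
```

Run:
```python
from h import *
K=8
up=lambda f:cv2.resize(f,None,fx=K,fy=K,interpolation=cv2.INTER_CUBIC)
a=load('m4side')['frame']
for n in ('m5','m6'):
    b=load(n)['frame']
    for nm,(y0,y1,x0,x1) in dict(body=(270,294,302,334),stripe=(280,292,305,330),lidL=(262,276,299,310),lidR=(262,284,322,336)).items():
        T=up(a[y0:y1,x0:x1]);r=cv2.matchTemplate(up(b[y0-6:y1+4,x0-4:x1+4]),T,cv2.TM_CCOEFF_NORMED);_,v,_,l=cv2.minMaxLoc(r)
        print(n,nm,l[0]/K-4,l[1]/K-6,round(v,3))
s=load('m6')
for z in (0,.005,.01): print(z,proj(s,[.573,.271,z])-proj(s,[.573,.271,0]))
c=[up(load(n)['frame'][225:300,295:345])[:, :400] for n in('m4side','m6')]
cv2.imwrite('pics/m6c.png',np.hstack(c))
```

```text
m5 body 0.5 -0.25 0.93
m5 stripe 0.375 -0.75 0.961
m5 lidL 0.5 -0.75 0.955
m5 lidR 0.625 0.0 0.942
m6 body 0.875 -1.75 0.931
m6 stripe 0.75 -2.125 0.963
m6 lidL 0.875 -2.125 0.963
m6 lidR 1.0 -1.625 0.941
0 [0. 0.]
0.005 [ 0.00696096 -1.24972122]
0.01 [ 0.01395138 -2.5048015 ]
```

View pics/m6c.png

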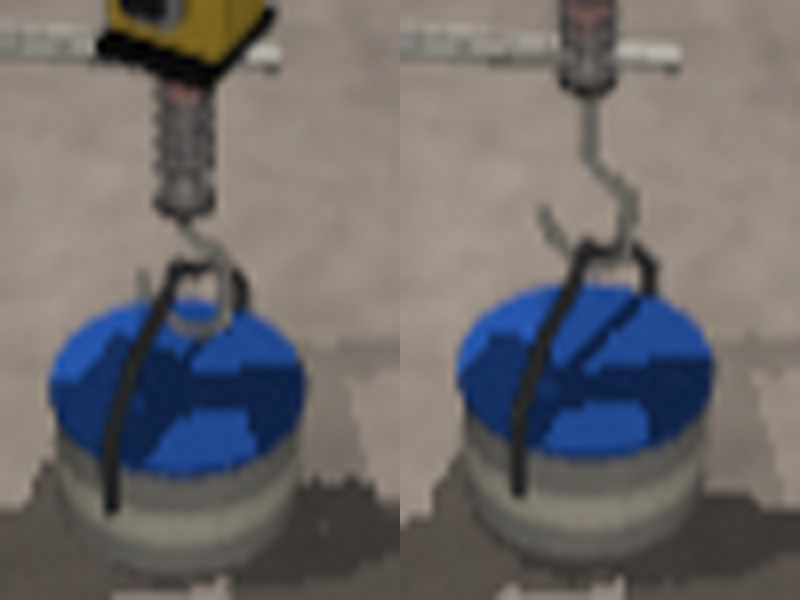

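The pail now hangs about 8 mm clear: its image has moved up 2 px and the wire is seated in the hook. Holding it still.

step_arm(xyz=[[0,-0.001,0],[0,0,0],[0,0,0],[0,0,0],[0,0,0],[0,0,0],[0,0,0],[0,0,0]], delta_rot=[[0,0,0],[0,0,0],[0,0,0],[0,0,0],[0,0,0],[0,0,0],[0,0,0],[0,0,0]])

```text
t: 18.05
eef_pos: [0.5724, 0.2695, 0.2767]
eef_rot: [[0.914, -0.003, 0.406], [-0.406, -0.001, 0.914], [-0.002, -1.0, -0.002]]
wrist_force: [0.6, -0.1, -4.3]
gripper_width: 0.388
```

step_arm(xyz=[[0,0,0],[0,0,0],[0,0,0],[0,0,0],[0,0,0],[0,0,0],[0,0,0],[0,0,0]], delta_rot=[[0,0,0],[0,0,0],[0,0,0],[0,0,0],[0,0,0],[0,0,0],[0,0,0],[0,0,0]])

```text
t: 18.85
eef_pos: [0.5724, 0.2695, 0.2767]
eef_rot: [[0.914, -0.003, 0.406], [-0.406, -0.001, 0.914], [-0.002, -1.0, -0.002]]
wrist_force: [-0.3, 0.6, -3.0]
gripper_width: 0.39
```

step_arm(xyz=[[0,0,0],[0,0,0],[0,0,0],[0,0,0],[0,0,0],[0,0,0],[0,0,0],[0,0,0]], delta_rot=[[0,0,0],[0,0,0],[0,0,0],[0,0,0],[0,0,0],[0,0,0],[0,0,0],[0,0,0]])

```text
t: 19.65
eef_pos: [0.5724, 0.2695, 0.2767]
eef_rot: [[0.914, -0.003, 0.406], [-0.406, -0.001, 0.914], [-0.002, -1.0, -0.002]]
wrist_force: [-0.4, 0.7, -3.6]
gripper_width: 0.389
```

```bash
cat >> h.py <<'E'
def shift(n,ref='m4side'):
    K=8;up=lambda f:cv2.resize(f,None,fx=K,fy=K,interpolation=cv2.INTER_CUBIC)
    a=load(ref)['frame'];b=cam('side',n)['frame']
    for nm,(y0,y1,x0,x1) in dict(stripe=(280,292,305,330),lidL=(262,276,299,310)).items():
        r=cv2.matchTemplate(up(b[y0-8:y1+6,x0-4:x1+6]),up(a[y0:y1,x0:x1]),cv2.TM_CCOEFF_NORMED);_,v,_,l=cv2.minMaxLoc(r)
        print(n,nm,l[0]/K-4,l[1]/K-8,round(v,3))
E
python3 -c "
from h import *
goal([.5725,.2695,.262],66); shift('m7')"
```

```text
t 19.65 tcp [0.5724 0.2695 0.2767] yaw 66.06 F [-0.44  0.75 -3.57] w 0.389
 shift tool [0.0001 0.0147 0.0001] rot tool [ 0.12  0.06 -0.11]
m7 stripe 0.75 -2.375 0.964
m7 lidL 0.875 -2.375 0.959
```

step_arm(xyz=[[0,0.0015,0],[0,0.0015,0],[0,0.0015,0],[0,0.0015,0],[0,0.0015,0],[0,0.0015,0],[0,0.0015,0],[0,0.0015,0]], delta_rot=[[0,0,0],[0,0,0],[0,0,0],[0,0,0],[0,0,0],[0,0,0],[0,0,0],[0,0,0]])

```text
t: 20.5
eef_pos: [0.5726, 0.2697, 0.264]
eef_rot: [[0.914, -0.002, 0.406], [-0.406, -0.001, 0.914], [-0.001, -1.0, -0.001]]
wrist_force: [0.2, -0.3, -3.6]
gripper_width: 0.393
```

step_arm(xyz=[[0,0.0015,0],[0,0.002,0],[0,0.003,0],[0,0.003,0],[0,0.003,0],[0,0.003,0],[0,0.003,0],[0,0.003,0]], delta_rot=[[0,0,0],[0,0,0],[0,0,0],[0,0,0],[0,0,0],[0,0,0],[0,0,0],[0,0,0]])

```text
t: 21.3
eef_pos: [0.5732, 0.2699, 0.2424]
eef_rot: [[0.914, 0.001, 0.406], [-0.406, 0.0, 0.914], [0.001, -1.0, 0.0]]
wrist_force: [-0.3, -0.1, -1.0]
gripper_width: 0.391
```

```bash
python3 -c "
from h import *
goal([.573,.2695,.223],66); shift('m8')"
```

```text
t 21.3 tcp [0.5732 0.2699 0.2424] yaw 66.07 F [-0.28 -0.13 -0.99] w 0.391
 shift tool [-0.      0.0194 -0.0005] rot tool [-0.02  0.07  0.04]
m8 stripe 0.75 -0.375 0.976
m8 lidL 0.875 -0.5 0.976
```

step_arm(xyz=[[0,0.003,0],[0,0.003,0],[0,0.003,0],[0,0.003,0],[0,0.003,0],[0,0.001,0],[0,0,0],[0,0,0]], delta_rot=[[0,0,0],[0,0,0],[0,0,0],[0,0,0],[0,0,0],[0,0,0],[0,0,0],[0,0,0]])

```text
t: 22.15
eef_pos: [0.5731, 0.2697, 0.2244]
eef_rot: [[0.914, 0.0, 0.406], [-0.406, -0.0, 0.914], [0.0, -1.0, -0.0]]
wrist_force: [1.2, 0.2, -1.9]
gripper_width: 0.395
```

```bash
python3 -c "
from h import *
goal([.573,.2695,.222],66);f=cam('side','m9side')['frame']
cv2.imwrite('pics/m9.png',cv2.resize(f[215:290,285:365],(640,600),interpolation=cv2.INTER_CUBIC))"
```

```text
t 22.15 tcp [0.5731 0.2697 0.2244] yaw 66.06 F [ 1.22  0.18 -1.92] w 0.395
 shift tool [-0.      0.0024 -0.0003] rot tool [0.01 0.06 0.02]
```

View pics/m9.png

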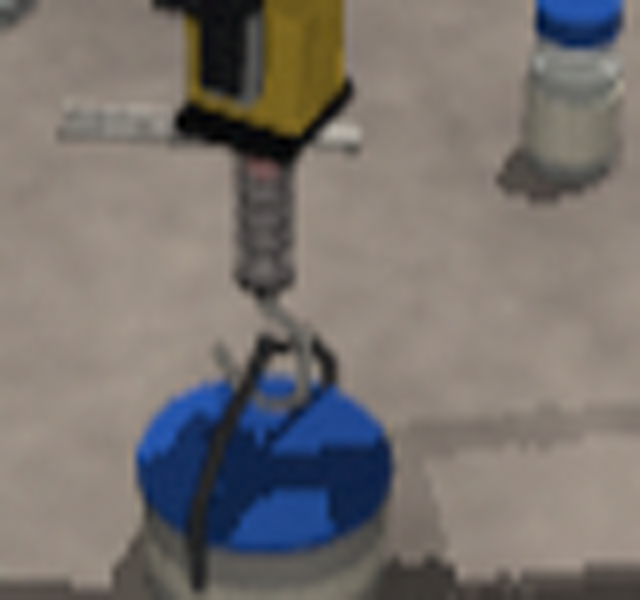

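The pail is standing again and the hook hangs slack, with its tip at (222,350). I'll lower slightly, then withdraw.

step_arm(xyz=[[0,0.0015,0],[0,0,0],[-0.004,0,0],[-0.006,0,0],[-0.006,0,0],[-0.006,0,0],[-0.006,0,0],[-0.006,0,0]], delta_rot=[[0,0,0],[0,0,0],[0,0,0],[0,0,0],[0,0,0],[0,0,0],[0,0,0],[0,0,0]])

```text
t: 23.0
eef_pos: [0.5398, 0.2847, 0.2234]
eef_rot: [[0.914, 0.001, 0.406], [-0.406, 0.0, 0.914], [0.001, -1.0, 0.0]]
wrist_force: [0.8, 0.4, -1.9]
gripper_width: 0.392
```

```bash
python3 -c "
from h import *
goal([.515,.2953,.2225],66); shift('m10')"
```

```text
t 23.0 tcp [0.5398 0.2847 0.2234] yaw 66.06 F [ 0.8   0.4  -1.89] w 0.392
 shift tool [-0.0269  0.0008 -0.0004] rot tool [-0.03  0.06  0.05]
m10 stripe 0.75 -0.5 0.901
m10 lidL 1.0 -0.5 0.881
```

step_arm(xyz=[[-0.008,0,0],[-0.01,0,0],[-0.01,0,0],[0,-0.01,0],[0,-0.02,0],[0,-0.03,0],[0,-0.03,0],[0,-0.02,0]], delta_rot=[[0,0,0],[0,0,0],[0,0,0],[0,0,0],[0,0,0],[0,0,0],[0,0,0],[0,0,0]])

```text
t: 23.85
eef_pos: [0.5082, 0.2975, 0.3358]
eef_rot: [[0.915, -0.006, 0.404], [-0.404, -0.002, 0.915], [-0.004, -1.0, -0.004]]
wrist_force: [0.1, -0.1, -1.0]
gripper_width: 0.389
```

```bash
python3 -c "
from h import *
goal([.6018,-.1819,.352],66)"
```

```text
t 23.85 tcp [0.5082 0.2975 0.3358] yaw 66.17 F [ 0.12 -0.11 -1.01] w 0.389
 shift tool [ 0.2793 -0.0157 -0.4008] rot tool [ 0.24  0.17 -0.25]
```

step_arm(xyz=[[0.01,-0.006,-0.014],[0.02,-0.004,-0.028],[0.024,-0.002,-0.034],[0.024,-0.001,-0.034],[0.024,0,-0.034],[0.024,0,-0.034],[0.024,0,-0.034],[0.024,0,-0.034]], delta_rot=[[0,0,0],[0,0,0],[0,0,0],[0,0,0],[0,0,0],[0,0,0],[0,0,0],[0,0,0]])

```text
t: 24.65
eef_pos: [0.5701, -0.0097, 0.3557]
eef_rot: [[0.917, 0.004, 0.398], [-0.398, -0.002, 0.917], [0.005, -1.0, -0.0]]
wrist_force: [1.7, 0.2, -1.4]
gripper_width: 0.392
```

step_arm(xyz=[[0.024,0,-0.034],[0.024,0,-0.034],[0.02,0,-0.03],[0.01,0,-0.02],[0,0,0],[0,0,0],[0,0,0],[0,0,0]], delta_rot=[[0,0,0],[0,0,0],[0,0,0],[0,0,0],[0,0,0],[0,0,0],[0,0,0],[0,0,0]])

```text
t: 25.45
eef_pos: [0.5904, -0.1657, 0.3533]
eef_rot: [[0.913, -0.001, 0.408], [-0.408, -0.004, 0.913], [0.0, -1.0, -0.004]]
wrist_force: [-0.7, 0.1, -0.5]
gripper_width: 0.388
```

```bash
python3 -c "
from h import *
goal([.6018,-.1819,.352],105.3)"
```

```text
t 25.45 tcp [ 0.5904 -0.1657  0.3533] yaw 65.91 F [-0.73  0.13 -0.51] w 0.388
 shift tool [ 0.017   0.0014 -0.0101] rot tool [  0.23 -39.39  -0.06]
```

step_arm(xyz=[[0.008,0,-0.005],[0.008,0,-0.005],[0,0,0],[0,0,0],[0,0,0],[0,0,0],[0,0,0],[0,0,0]], delta_rot=[[0,-5.5,0],[0,-5.5,0],[0,-5.5,0],[0,-5.5,0],[0,-5.5,0],[0,-5.5,0],[0,-4,0],[0,0,0]])

```text
t: 26.25
eef_pos: [0.6027, -0.1718, 0.3552]
eef_rot: [[0.965, 0.0, -0.262], [0.262, -0.003, 0.965], [-0.001, -1.0, -0.003]]
wrist_force: [-0.1, -0.1, -1.3]
gripper_width: 0.394
```

```bash
python3 -c "
from h import *
goal([.6018,-.1819,.335],105.3)"
```

```text
t 26.25 tcp [ 0.6027 -0.1718  0.3552] yaw 105.19 F [-0.1  -0.1  -1.32] w 0.394
 shift tool [-0.0035  0.0202 -0.0094] rot tool [ 0.2  -0.11 -0.03]
```

step_arm(xyz=[[-0.003,0.005,-0.004],[0,0.005,-0.004],[0,0.005,0],[0,0,0],[0,0,0],[0,0,0],[0,0,0],[0,0,0]], delta_rot=[[0.2,0,0],[0,0,0],[0,0,0],[0,0,0],[0,0,0],[0,0,0],[0,0,0],[0,0,0]])

```text
t: 27.05
eef_pos: [0.6017, -0.1796, 0.3386]
eef_rot: [[0.966, -0.001, -0.259], [0.259, 0.001, 0.966], [-0.001, -1.0, 0.001]]
wrist_force: [-0.7, -0.4, -1.2]
gripper_width: 0.388
```

```bash
python3 -c "
from h import *
goal([.6018,-.1819,.25],105.3)"
```

```text
t 27.05 tcp [ 0.6017 -0.1796  0.3386] yaw 105.02 F [-0.67 -0.36 -1.17] w 0.388
 shift tool [-0.0005  0.0886 -0.0023] rot tool [-0.06 -0.28 -0.06]
```

step_arm(xyz=[[0,0.01,-0.002],[0,0.015,0],[0,0.015,0],[0,0.015,0],[0,0.012,0],[0,0.005,0],[0,0,0],[0,0,0]], delta_rot=[[0,-0.3,0],[0,0,0],[0,0,0],[0,0,0],[0,0,0],[0,0,0],[0,0,0],[0,0,0]])

```text
t: 27.85
eef_pos: [0.6011, -0.1812, 0.2579]
eef_rot: [[0.964, -0.005, -0.264], [0.265, 0.003, 0.964], [-0.004, -1.0, 0.004]]
wrist_force: [1.2, -0.3, -2.3]
gripper_width: 0.392
```

```bash
python3 -c "
from h import *
goal([.6018,-.1819,.1734],105.3)"
```

```text
t 27.85 tcp [ 0.6011 -0.1812  0.2579] yaw 105.34 F [ 1.22 -0.25 -2.29] w 0.392
 shift tool [ 0.0008  0.0845 -0.0012] rot tool [-0.21  0.04 -0.21]
```

step_arm(xyz=[[0,0.01,-0.001],[0,0.012,0],[0,0.012,0],[0,0.012,0],[0,0.012,0],[0,0.008,0],[0,0,0],[0,0,0]], delta_rot=[[-0.2,0,-0.2],[0,0,0],[0,0,0],[0,0,0],[0,0,0],[0,0,0],[0,0,0],[0,0,0]])

```text
t: 28.65
eef_pos: [0.6016, -0.1824, 0.1865]
eef_rot: [[0.964, 0.001, -0.265], [0.265, -0.001, 0.964], [0.001, -1.0, -0.001]]
wrist_force: [-1.6, -0.3, -2.1]
gripper_width: 0.387
```

```bash
python3 -c "
from h import *
goal([.6018,-.1819,.1734],105.3)"
```

```text
t 28.65 tcp [ 0.6016 -0.1824  0.1865] yaw 105.34 F [-1.59 -0.27 -2.06] w 0.387
 shift tool [0.0003 0.0131 0.0004] rot tool [0.05 0.04 0.05]
```

step_arm(xyz=[[0,0.003,0],[0,0.003,0],[0,0.003,0],[0,0.001,0],[0,0,0],[0,0,0],[0,0,0],[0,0,0]], delta_rot=[[0,0,0],[0,0,0],[0,0,0],[0,0,0],[0,0,0],[0,0,0],[0,0,0],[0,0,0]])

```text
t: 29.45
eef_pos: [0.603, -0.183, 0.178]
eef_rot: [[0.964, 0.005, -0.265], [0.265, -0.003, 0.964], [0.004, -1.0, -0.004]]
wrist_force: [-0.5, 0.6, -1.4]
gripper_width: 0.391
```

```bash
python3 -c "
from h import *
goal([.6018,-.1819,.1734],105.3);f=cam('side','m11s')['frame']
cv2.imwrite('pics/m11.png',cv2.resize(f[145:220,283:363],(640,600),interpolation=cv2.INTER_CUBIC))"
```

```text
t 29.45 tcp [ 0.603 -0.183  0.178] yaw 105.34 F [-0.54  0.57 -1.44] w 0.391
 shift tool [-0.0008  0.0046  0.0014] rot tool [0.22 0.04 0.23]
```

View pics/m11.png

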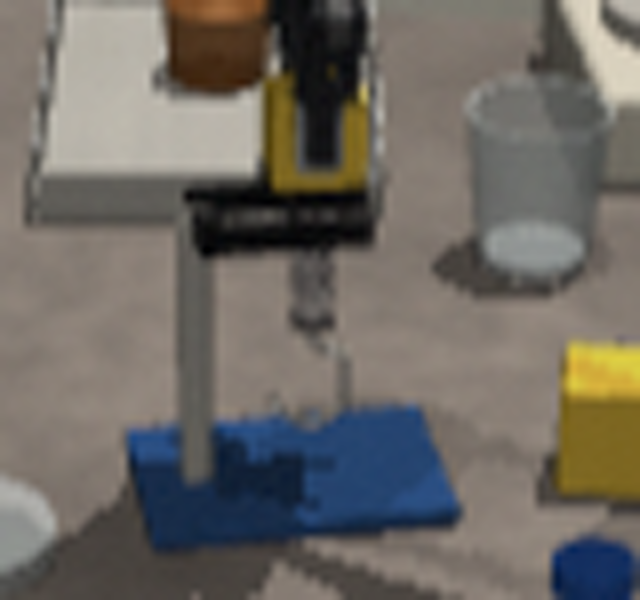

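The scale is in the fork with tube and hook between the prongs, and the flange sits a few millimetres above it (about row 195 against 215). Lowering the rest of the way.

step_arm(xyz=[[-0.001,0.001,0.001],[0,0.001,0],[0,0.001,0],[0,0,0],[0,0,0],[0,0,0],[0,0,0],[0,0,0]], delta_rot=[[0.2,0,0.2],[0,0,0],[0,0,0],[0,0,0],[0,0,0],[0,0,0],[0,0,0],[0,0,0]])

```text
t: 30.3
eef_pos: [0.6016, -0.1823, 0.1748]
eef_rot: [[0.964, 0.0, -0.265], [0.265, -0.0, 0.964], [0.0, -1.0, -0.0]]
wrist_force: [0.1, -0.0, -2.0]
gripper_width: 0.391
```

```bash
python3 -c "
from h import *
goal([.6018,-.1819,.1734],105.3)"
```

```text
t 30.3 tcp [ 0.6016 -0.1823  0.1748] yaw 105.34 F [ 0.15 -0.03 -1.96] w 0.391
 shift tool [0.0003 0.0014 0.0003] rot tool [0.   0.04 0.01]
```

step_arm(xyz=[[0,0.001,0],[0,0.0005,0],[0,0,0],[0,0,0],[0,0,0],[0,0,0],[0,0,0],[0,0,0]], delta_rot=[[0,0,0],[0,0,0],[0,0,0],[0,0,0],[0,0,0],[0,0,0],[0,0,0],[0,0,0]])

```text
t: 31.1
eef_pos: [0.6017, -0.1823, 0.1735]
eef_rot: [[0.964, 0.0, -0.265], [0.265, -0.0, 0.964], [0.0, -1.0, -0.0]]
wrist_force: [-0.1, 0.0, -0.1]
gripper_width: 0.39
```

```bash
python3 -c "
from h import *
goal([.6018,-.1819,.1734],105.3)"
```

```text
t 31.1 tcp [ 0.6017 -0.1823  0.1735] yaw 105.34 F [-0.07  0.04 -0.06] w 0.39
 shift tool [0.0002 0.0001 0.0004] rot tool [0.02 0.04 0.02]
```

The wrist force is near zero, so the fork carries the scale. Releasing and rising.

step_arm(xyz=[[0,0,0],[0,0,0],[0,0,0],[0,0,0],[0,0,0],[0,0,0],[0,0,0],[0,0,0]], delta_rot=[[0,0,0],[0,0,0],[0,0,0],[0,0,0],[0,0,0],[0,0,0],[0,0,0],[0,0,0]], hand=0.08)

```text
t: 31.9
eef_pos: [0.6024, -0.1827, 0.1746]
eef_rot: [[0.964, 0.003, -0.265], [0.265, -0.001, 0.964], [0.002, -1.0, -0.002]]
wrist_force: [-0.5, -0.4, -0.5]
gripper_width: 0.936
```

step_arm(xyz=[[0,-0.005,0],[0,-0.01,0],[0,-0.015,0],[0,-0.02,0],[0,-0.03,0],[0,-0.03,0],[0,-0.03,0],[0,0,0]], delta_rot=[[0,0,0],[0,0,0],[0,0,0],[0,0,0],[0,0,0],[0,0,0],[0,0,0],[0,0,0]])

```text
t: 32.7
eef_pos: [0.6023, -0.1826, 0.3283]
eef_rot: [[0.964, 0.008, -0.265], [0.265, -0.004, 0.964], [0.006, -1.0, -0.006]]
wrist_force: [-0.1, -0.3, 0.1]
gripper_width: 0.939
```

step_arm(xyz=[[-0.03,0,0.04],[-0.03,0,0.04],[-0.03,0,0.04],[-0.03,0,0.03],[0,0,0],[0,0,0],[0,0,0],[0,0,0]], delta_rot=[[0,0,0],[0,0,0],[0,0,0],[0,0,0],[0,0,0],[0,0,0],[0,0,0],[0,0,0]])

```text
t: 33.5
eef_pos: [0.4427, -0.0673, 0.325]
eef_rot: [[0.965, 0.007, -0.263], [0.263, -0.003, 0.965], [0.006, -1.0, -0.005]]
wrist_force: [0.1, -0.1, 0.5]
gripper_width: 0.937
```

Run:
```python
from h import *
goal([.5,-.02,.3],105.3)
mont('m12',(270,140,110),(345,160,64))
shift('m13')
```

```text
t 33.5 tcp [ 0.4427 -0.0673  0.325 ] yaw 105.26 F [ 0.06 -0.13  0.5 ] w 0.937
 shift tool [0.0676 0.0252 0.0306] rot tool [ 0.27 -0.04  0.32]
m13 stripe 0.75 -0.125 0.905
m13 lidL 1.0 -0.5 0.883
```

View pics/m12.png

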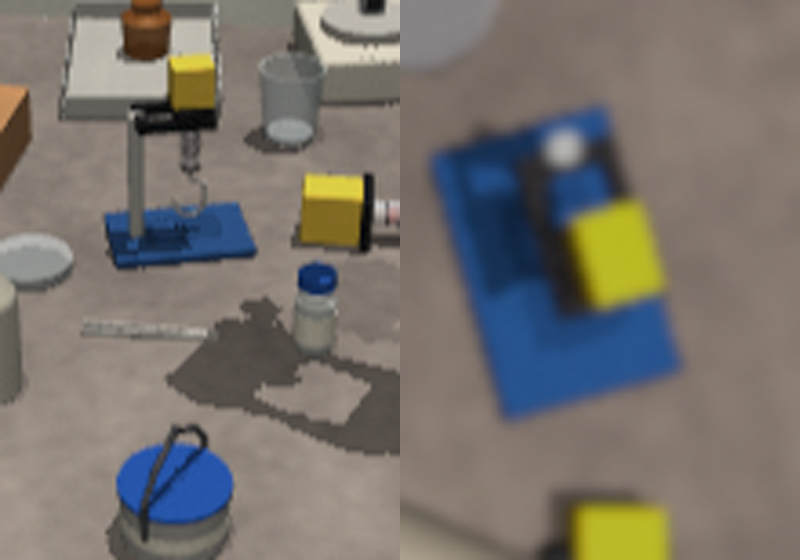

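The scale hangs upright in the fork as it did at the start, grip at (190,82). The pail stands free at (175,490), and the arm is clear of everything. One last numeric comparison with the opening pictures, then I'll hand in.

Run:
```python
from h import *
def y(f,b):
    h=cv2.cvtColor(f['frame'],cv2.COLOR_BGR2HSV);x,yy,w,hh=b;m=cv2.moments(cv2.inRange(h,(20,120,80),(36,255,255))[yy:yy+hh,x:x+w],True);return np.round([m['m10']/m['m00']+x,m['m01']/m['m00']+yy,m['m00']],2)
for a,b,box in (('side0','m12side',(308,148,30,26)),('top0','m12top',(362,186,30,26))): print(y(load(a),box),y(load(b),box))
print(np.abs(sense()['dq']).max())
close_job()
```

```text
[322.09 162.53 178.  ] [322.21 162.18 181.  ]
[378.29 200.09 190.  ] [379.14 199.96 190.  ]
0.47970498698130853
the job is handed in; nothing more can be done
```

I weighed the pail and put everything back, then handed in the job at about 33.6 s of the 72 s. The hand-in gave no verdict.

**Weighing:**
- I took the scale from its stand, hooked the handle under its peak and drew it up slowly. The spring was pulling about 2 N before the pail left the bench.
- The pail then hung about 8–9.5 mm clear for about 2.4 s, judged from its shift in the side pictures.
- I estimate its weight at about 2.5 N (roughly 0.25 kg). This comes from the spring travel and the noisy wrist force, not from reading the scale.

**Last checks:**
- **Scale:** It hangs upright in the fork. The centre of its grip is within 1 px (about 2–3 mm) of where it started in both views.
- **Pail:** It stands on the bench, off the hook, and moved by at most 1 px (about 2 mm) in the side view.
- **Bystanders:** I didn't measure these. In the last pictures the vial, forceps, petri dish and beaker look undisturbed; the packets were outside the crops.
- **Gripper:** It is open and clear of everything.

**Disagreements:** The two views differed by about 5 mm on the pail's position, and I used a value in between. The projected hook was also 1–2 px off its image.

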